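Pack flanged hubs head to tail

ROBOT

A 6-joint arm with a two-finger parallel gripper is mounted at the origin on a cart in front of the work surface, level with it; the furniture and walls round the work are solid. World frame = base frame: x ahead of the robot, y to its left, z up, the work surface at z = 0. Lengths are in mm, angles in rad, forces in N, time in s.
With the tool pointing down it reaches from about 350 to 975 mm from the base axis. Payload 7.1 kg.
Tool frame: the origin (TCP) lies midway between the tips of the shut fingers; the grasp point (between the pads) lies 19 mm behind it (ctrl.grip_depth is the distance from the TCP to the grasp point, in mm); z points along the fingers, y is the line along which they close (so a half turn about z gives the same grasp; the last joint's range is limited). The gripper opens to 88 mm and grips with 3 to 60 N. Pads are 20 mm wide; open, the fingers measure 115 mm over their backs; the gripper's body (75 mm by 178 mm) begins 61 mm behind the grasp point.
Start: joints at [1.323, 0.423, 1.63, -0, 1.089, -0.019], TCP at [141.724, 608.703, 222.675] pointing down, gripper open.
Joint ranges: [-3, 3], [-0.9, 2.11], [0.09, 2.58], [-1.31, 4.45], [0.11, 2.69], [-2.54, 2.54]. Speed limits (rad/s): [2.39, 2.39, 3.01, 3.14, 3.14, 3.14].

INTERFACE

Orientations are given as a rotation vector (axis times angle).
In Python, from workcell import ctrl, cams gives the robot as it stands.
- The arm moves only by the tool move_arm, never from a script. Its argument "steps" is a list of rows, each a list of 3 entries, a list of its own where there are three numbers: the shift along the tool's x, y, z in units of 25 mm (1.0 is 25 mm), then the turn about the tool's z in units of 5 degrees (1.0 is 5 degrees), then the closure, from 0 (fully open) to 1 (shut). A call has 1 to 20 rows; each row shifts and turns the commanded pose from where the row before left it, along the tool's axes as they then stand; what a row does not reach is not made up. A row lasts 1/12 s, in which the tool goes at most 41.7 mm and 7.16 degrees, less where a joint would pass 70% of its speed; a pose out of reach is approached as far as the arm can. A call is refused whole if a number of a shift passes 1 or a number of a turn 1, either way. A call with a gripper value outside its range is refused whole. The fingers move at their own pace and stop on an object; the grip force is fixed at half the most. Time passes only in rows, so rows that do not move let the fingers close. It gives the time, the measured TCP pose, the force, the opening and the grip force at its end, in the units of the state.
- ctrl.get_obs(): the state, without advancing time (a new reading comes with each control period).
- cams.get_image(name): name is "scene" or "top" or "wrist"; returns a dict with "image" (384x512x3 uint8, red, green, blue), "camera_matrix" (3x3 intrinsics, pixels), "xyz" and "rotation" of the camera in the world; the wrist camera has in their place "mount" (4x4, takes a point from camera to tool coordinates, whose origin is the TCP and whose axes are the flange's). Camera axes: x right, y down, z forward; pixel columns grow to the right and rows downward; lengths in mm; the calibration is good to about 2 mm. A picture is of the moment at which its call begins: read the wrist's pose just before it. There is no depth.
- ctrl.close_job(): hands the job in; it is judged then, once.
Trained networks look in the newest picture that a camera, given by its name, has taken for a name from the list of things; names that differ only in an ending like _2 or _b are one class to them, and where a whole thing is asked for, a point or a joint stands for the part that bears it (a point fixed in the world has none). Each returns a list of dicts, best first, with "p" (0 to 1); they miss things now and then, are a little off and sometimes report something else, mostly with a low value. They report only what shows in the picture. A call takes as long as a camera call. They do not tell look-alikes from the thing itself.
- cams.boxes_of(camera, thing): "rect" ([centre column, centre row, width, height] in pixels, round what is visible of it).
- cams.cut_out(camera, thing): "pixels" (384x512 bool, what is visible of it) and "rect" ([centre column, centre row, width, height] in pixels, round what is visible of it).
The state is a dict: "t": time; "qpos": joint angles; "qvel": joint speeds; "joint_torque": joint torques, N m; "ee_pos": TCP position; "orientation": TCP orientation; "ft_force": force on the tool from outside, world axes, zero at the start; "moment": the same for the moment, N m; "width": finger opening in mm; "grasp_force": force on a finger pad.
Only numpy, scipy, OpenCV 4.12 (cv2) and the standard library are available. Lean on these libraries where they do the work, as an engineer would, in place of code of your own. Each camera call takes 0.05 s, during which the arm holds its last target. There are 200 camera calls.

TASK

Pack the two hat-shaped hubs from the sloping wooden stand into the blue tray beside the one already there, which must stay at its end; the tray is too short for three hubs the same way up, so they must alternate. Set the crown-up hub flat in the empty end first, then the crown-down hub between the two, in line with them and standing on its crown with its flange over theirs, all three upright and fully down in the tray. Set the hubs down rather than dropping them, and do not disturb the loose tweezers, punch and grooved steel block.

Things in the scene. Friction and masses are not known exactly. Their poses are not given: they have to be found in the camera images.
- hub_up: silver-grey aluminium hat-shaped hub: flange 58 mm diameter, 9 mm thick; crown 36 mm diameter, 27 mm out of it; 36 mm overall, edges rounded 2 mm, 0.14 kg. Origin on its axis 12 mm from the flat flange face, 24 mm from the crown's end; z axis points from flange to crown. Starts crown up in either place of the stand, flange flat on its board; crown free to grip.
- hub_down: silver-grey aluminium hat-shaped hub: flange 58 mm diameter, 9 mm thick; crown 36 mm diameter, 27 mm out of it; 36 mm overall, edges rounded 2 mm, 0.14 kg. Origin on its axis 12 mm from the flat flange face, 24 mm from the crown's end; z axis points from flange to crown. Starts crown down in the stand's other place; grip it across the flange along the stand's y.
- hub_packed: a third hub just like hub_up (same size, origin and axes). It already lies crown up, flange flat on the tray's floor, near the tray's -y end.
- tray: blue plastic tray fixed to the bench, any yaw: outside 168 mm along its y, 70 mm along its x, 16 mm high; inside 160 x 62 mm, floor 4 mm thick, 4 mm walls 12 mm above the floor, a small tab outside each end. Origin at the centre of its underside. Seated in it, a crown-up hub's origin is 16 mm above the tray's origin, a crown-down hub's 28 mm.
- tray_empty_end (a point): point on the tray's floor at its +y end, 50 mm from the middle: where the crown-up hub's axis belongs (it touches the end wall 1 mm farther out).
- tray_middle (a point): middle of the tray's floor, 4 mm above its origin: where the crown-down hub's axis belongs. With the other hubs against the ends it has about 4 mm play each way along y; it can nudge one that stands slightly inwards.
- stand: wooden stand fixed to the bench, base 100 mm along x, 184 mm along y, origin at the centre of its underside. Its board (88 mm up the slope, 184 mm wide) slopes 25 degrees with the low edge to the front (-x); the board's normal is (-0.42, 0, 0.91) in the stand's frame, and the hubs' axes lie along it.
- stand_board (a point): middle of the board's upper surface, 55 mm above the stand's origin. Pockets 39 mm across, 12 mm deep lie 50 mm either side along y. Both hubs' origins start 12 mm above the board over a pocket; the crown-down one's flange is 15 to 24 mm above the board. A stop strip 5 mm high runs 31 to 37 mm below the pocket centres.
- tweezers: loose steel tweezers, 16 x 170 x 8 mm, lying along their y at the bench's near edge; leave alone. Origin at the centre of the underside.
- swage_block: loose grooved steel block, 42 x 86 x 42 mm, in front of the stand; leave alone. Origin at the centre of the underside.
- punch: loose steel punch, 12 x 61 x 12 mm, lying along its y to the left of the stand; leave alone. Origin at the centre of the underside.
Not all that is in view belongs to the job. What is shaped like the hub_up but green or orange is not meant.

How it is judged (in metres and radians):
On the way:
1. the crown-up hub lies flat on the tray's floor at the empty (+y) end (z of hub_up in the frame of tray between 0.013 and 0.019 m and angle between hub_up's own z axis and vertical below 0.07 rad and y of hub_up in the frame of tray between 0.045 and 0.054 m and x of hub_up in the frame of tray between -0.006 and 0.006 m), for 0.2 s.
At the end, for the whole second after the job is handed in: In the tray: hub_up and hub_packed crown up within 4 degrees, origin height 16 +-3 mm, at y 45..54 and -54..-45 mm; hub_down crown down within 4 degrees, origin height 28 +-3 mm, y within 7 mm of the middle; all within 6 mm of the centre line and at rest (all of step 1 and z of hub_packed in the frame of tray between 0.013 and 0.019 m and angle between hub_packed's own z axis and vertical below 0.07 rad and y of hub_packed in the frame of tray between -0.054 and -0.045 m and x of hub_packed in the frame of tray between -0.006 and 0.006 m and z of hub_down in the frame of tray between 0.025 and 0.031 m and angle between hub_down's own z axis and vertical above 3.07 rad and y of hub_down in the frame of tray between -0.007 and 0.007 m and x of hub_down in the frame of tray between -0.006 and 0.006 m and linear speed of each of hub_up, hub_down, hub_packed below 0.02 m/s); the robot touches nothing.
It fails at once if the tweezers, the punch or the grooved block is pushed more than 15 mm (distance of any of tweezers, swage_block, punch from where it was at the start of the episode above 0.015 m).
It fails at once if a hub is dropped: it falls free from more than about 12 mm ((linear speed of hub_up above 0.5 m/s and contact force between hub_up and the fingers below 0.1 N) or (linear speed of hub_down above 0.5 m/s and contact force between hub_down and the fingers below 0.1 N) or (linear speed of hub_packed above 0.5 m/s and contact force between hub_packed and the fingers below 0.1 N)).
It also fails if it takes over 53 s, if anything falls off the work surface, if the arm or the gripper's body presses on something with over 40 N, if the wrist force passes 120 N, or if a joint passes its speed limit or range.

## Working session

There is one attempt and no reset: what is moved stays moved. The work goes in short steps, Python scripts to look and compute and a tool call to move; the robot and the scene stay as the last step left them, time stands still between calls to the robot, and variables do not carry over. Pictures are saved under pics/ and viewed, at most 10 in all, crops included, and the job is handed in when it is done.

Besides the shell and the picture viewer there is one more tool, called as name(argument=value, ...), one argument or row to a line, values as JSON. move_arm: Moves the arm, as the interface text tells. Its arguments: {"type":"object","properties":{"steps":{"type":"array"}},"required":["steps"]}

```bash
ls; mkdir -p pics; cat > h.py <<'E'
import numpy as np, cv2
from workcell import ctrl, cams
from scipy.spatial.transform import Rotation as R
def cam(n):
    o=ctrl.get_obs(); d=cams.get_image(n)
    if n=="wrist":
        T=np.eye(4);T[:3,:3]=R.from_rotvec(o["orientation"]).as_matrix();T[:3,3]=o["ee_pos"]
        M=T@np.array(d["mount"]); d["xyz"]=M[:3,3]; d["rotation"]=M[:3,:3]
    d["K"]=np.array(d["camera_matrix"]);d["Rm"]=np.array(d["rotation"]);
    if d["Rm"].shape!=(3,3): d["Rm"]=R.from_rotvec(d["Rm"]).as_matrix()
    d["c"]=np.array(d["xyz"]);return d
def ray(d,u,v):
    r=d["Rm"]@np.linalg.inv(d["K"])@np.array([u,v,1.]);return r/np.linalg.norm(r)
def onz(d,u,v,z):
    r=ray(d,u,v);return d["c"]+r*(z-d["c"][2])/r[2]
def proj(d,P):
    p=(np.atleast_2d(P)-d["c"])@d["Rm"];q=p@d["K"].T;return q[:,:2]/q[:,2:]
def save(d,f): cv2.imwrite("pics/"+f,cv2.cvtColor(np.array(d["image"]),cv2.COLOR_RGB2BGR))
E
python3 - <<'E'
from h import *
print(ctrl.get_obs())
ims=[]
for n in ["scene","top"]:
    d=cam(n);ims.append(d["image"]);print(n,d["c"],d["Rm"].round(3).tolist(),d["K"].tolist())
    for t in ["hub_up","hub_down","hub_packed","tray","stand","tweezers","swage_block","punch"]:
        print(t,[(np.round(b["rect"]).tolist(),round(b["p"],2)) for b in cams.boxes_of(n,t)])
    save(d,n+"0.png")
E
```

```text
pics
{'t': 0.0, 'qpos': array([ 1.32301639e+00,  4.23785139e-01,  1.63068533e+00, -3.09321968e-05,
        1.08859699e+00, -1.90160646e-02]), 'qvel': array([-0.00062405, -0.00157537,  0.00019073, -0.0003317 ,  0.00048914,
        0.00052511]), 'joint_torque': array([ 3.86846179e-03, -5.44606769e+01, -2.73682523e+01,  6.47458225e-02,
        2.25094298e-02, -1.07791022e-04]), 'ee_pos': array([141.59145539, 608.18455111, 221.93831067]), 'orientation': array([-3.58516612e-01, -3.12089780e+00,  2.30162668e-03]), 'ft_force': array([-0.13763336,  0.51613582, -0.17756782]), 'moment': array([-0.02114286,  0.02708349, -0.01433472]), 'grasp_force': 0.0, 'width': 87.7750909320088}
scene [ -86.94512759 -114.28984015  666.02352281] [[0.518, -0.569, 0.638], [-0.855, -0.349, 0.383], [0.005, -0.745, -0.668]] [[438.1894002246965, 0.0, 255.2934876904838], [0.0, 438.1894002246965, 192.9786107052494], [0.0, 0.0, 1.0]]
hub_up [([279.0, 162.0, 28.0, 27.0], 0.95), ([192.0, 159.0, 23.0, 24.0], 0.67), ([157.0, 189.0, 24.0, 28.0], 0.56)]
hub_down [([239.0, 156.0, 28.0, 22.0], 0.94)]
hub_packed [([336.0, 223.0
[... 310 characters left out ...]
5 905.59348652] [[-0.002, -0.991, 0.132], [-1.0, -0.0, -0.015], [0.015, -0.132, -0.991]] [[409.97340678122123, 0.0, 257.9743751285995], [0.0, 409.97340678122123, 188.4368351293652], [0.0, 0.0, 1.0]]
hub_up [([241.0, 133.0, 28.0, 30.0], 0.94), ([144.0, 164.0, 22.0, 24.0], 0.79), ([142.0, 220.0, 26.0, 28.0], 0.65)]
hub_down [([240.0, 133.0, 25.0, 27.0], 0.73), ([202.0, 159.0, 27.0, 27.0], 0.63)]
hub_packed [([321.0, 171.0, 28.0, 28.0], 0.76)]
tray [([340.0, 181.0, 79.0, 59.0], 0.89)]
stand [([358.0, 250.0, 7.0, 6.0], 0.47)]
tweezers [([200.0, 158.0, 29.0, 28.0], 0.4)]
swage_block [([239.0, 237.0, 36.0, 41.0], 0.71), ([341.0, 180.0, 80.0, 59.0], 0.65)]
punch [([172.0, 216.0, 11.0, 25.0], 0.53)]
```

```bash
python3 - <<'E'
import cv2,numpy as np
a=cv2.imread("pics/scene0.png")[110:330,130:430];b=cv2.imread("pics/top0.png")[90:310,100:400]
cv2.imwrite("pics/c0.png",cv2.resize(np.vstack([a,b]),None,fx=2,fy=2,interpolation=2)[:, :])
cv2.imwrite("pics/c0.png",np.hstack([cv2.resize(x,(400,293)) for x in (a,b)]))
cv2.imwrite("pics/c1.png",cv2.resize(b,(800,587),interpolation=cv2.INTER_CUBIC))
E
```

```text
(no output)
```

View pics/c1.png

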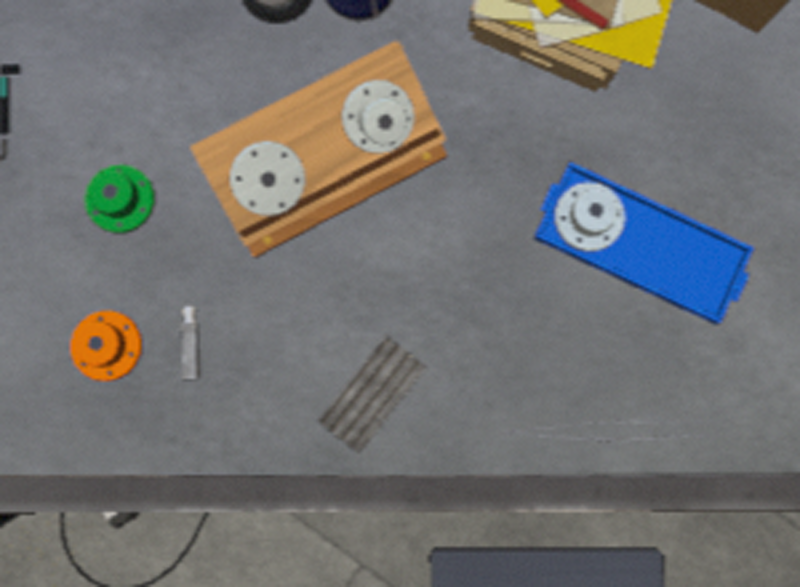

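View pics/scene0.png

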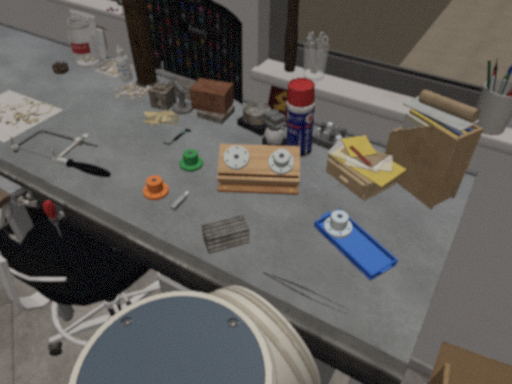

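The top view shows the stand with hub_down on the left (crop 267,178) and hub_up on the right (378,118). The tray is on the right, with the packed hub at its left end (595,212), so tray +y points toward the lower right. The block is at about (373,393) and the punch at (190,343). I'll get rough positions next, then move the wrist camera over.

```bash
python3 - <<'E'
from h import *
d=cam("top")
f=lambda u,v,z:onz(d,100+u/2.6667,90+v/2.6667,z).round(1)
c=[f(*p,16) for p in [(570,163),(752,247),(718,323),(536,240)]]
print("tray",c,np.mean(c,0)); 
print("packed flange",f(590,215,13)); print("hubdown hole",f(268,179,78),"hubup",f(385,121,90))
print("stand low",f(253,256,30),f(446,155,30),"high",f(190,147,75),f(398,42,75))
print("punch",f(190,343,6),"block",f(373,393,40))
w=cams.get_image("wrist");print(np.array(w["mount"]).round(3).tolist(),w["camera_matrix"])
for t in ["tray","stand"]:
  m=cams.cut_out("top",t)
  if m: print(t,cv2.minAreaRect(np.argwhere(m[0]["pixels"])[:,::-1].astype(np.float32)),m[0]["p"])
E
```

```text
tray [array([584.4,  78.1,  16. ]), array([513.7, -71.2,  16. ]), array([450.8, -40.6,  16. ]), array([519.5, 107.5,  16. ])] [517.1   18.45  16.  ]
packed flange [541.   61.9  13. ]
hubdown hole [557.3 321.   78. ] hubup [600.1 230.9  90. ]
stand low [504.1 338.2  30. ] [587.7 182.   30. ] high [583.1 382.2  75. ] [668.  221.1  75. ]
punch [435.5 391.7   6. ] block [394.1 240.7  40. ]
[[0.001, -0.962, -0.274, 75.062], [1.0, 0.001, 0.001, -0.029], [-0.001, -0.274, 0.962, -161.25], [0.0, 0.0, 0.0, 1.0]] [[339.97311678   0.         251.0605561 ]
 [  0.         339.97311678 197.71004329]
 [  0.           0.           1.        ]]
tray ((340.71942138671875, 180.6653289794922), (83.3022232055664, 33.64345932006836), 25.114835739135742) 0.64
stand ((220.27499389648438, 145.51107788085938), (49.52911376953125, 88.2546615600586), 62.56026840209961) 0.74
```

move_arm(
  steps=[
    [[0,0,0],1,0],
    [[0,0,0],1,0],
    [[0,0,0],1,0],
    [[0,0,0],1,0],
    [[0,0,0],1,0],
    [[0,0,0],1,0],
    [[0,0,0],1,0],
    [[0,0,0],1,0],
    [[0,0,0],1,0],
    [[0,0,0],1,0],
    [[0,0,0],1,0],
    [[0,0,0],1,0],
    [[0,0,0],1,0],
    [[0,0,0],1,0],
  ],
)

```text
t: 2.27
ee_pos: [141.7, 608.7, 222.7]
orientation: [2.089, 2.346, -0.0]
ft_force: [0.1, -0.4, 0.1]
width: 87.8
grasp_force: 0.0
```

```bash
cat >> h.py <<'E'
def goto(x,y,z,ang=None):
    """needed shift in tool units (25mm), and turn (5deg units) to bring tool y to world angle ang"""
    o=ctrl.get_obs();M=R.from_rotvec(o["orientation"]).as_matrix();a=np.degrees(np.arctan2(M[1,1],M[0,1]))
    s=M.T@(np.array([x,y,z])-o["ee_pos"])/25
    t=None if ang is None else -((ang-a+180)%360-180)/5
    print("t",round(o["t"],2),"pos",o["ee_pos"].round(1),"ang",a.round(2),"tilt",M[:,2].round(4),"q",o["qpos"].round(2),"F",o["ft_force"].round(1),"w",round(o["width"],1),"\n -> shift",s.round(2),"turn",t)
E
python3 - <<'E'
from h import *
goto(575,280,222,-61.8)
d=cam("top")
for p in [(360,0),(280,0),(530,70)]: print([onz(d,100+p[0]/2.6667,90+p[1]/2.6667,z).round() for z in (20,180)])
E
```

```text
t 2.27 pos [141.7 608.7 222.7] ang 6.64 tilt [ 0. -0. -1.] q [ 1.32  0.42  1.63 -0.    1.09  1.21] F [ 0.1 -0.4  0.1] w 87.8 
 -> shift [-15.06  15.69   0.03] turn 13.688677976974546
[array([724., 254.,  20.]), array([662., 247., 180.])]
[array([723., 321.,  20.]), array([662., 302., 180.])]
[array([663., 111.,  20.]), array([612., 130., 180.])]
```

move_arm(
  steps=[
    [[-0.75,0.78,0],0,0],
    [[-0.75,0.78,0],0,0],
    [[-0.75,0.78,0],0,0],
    [[-0.75,0.78,0],0,0],
    [[-0.75,0.78,0],0,0],
    [[-0.75,0.78,0],0,0],
    [[-0.75,0.78,0],0,0],
    [[-0.75,0.78,0],0,0],
    [[-0.75,0.78,0],0,0],
    [[-0.75,0.78,0],0,0],
    [[-0.75,0.78,0],0,0],
    [[-0.75,0.78,0],0,0],
    [[-0.75,0.78,0],0,0],
    [[-0.75,0.78,0],0,0],
    [[-0.75,0.78,0],0,0],
    [[-0.75,0.78,0],0,0],
    [[-0.75,0.78,0],0,0],
    [[-0.75,0.78,0],0,0],
    [[-0.75,0.78,0],0,0],
    [[-0.75,0.78,0],0,0],
  ],
)

```text
t: 3.98
ee_pos: [574.9, 282.2, 222.7]
orientation: [2.081, 2.353, 0.0]
ft_force: [-0.1, 0.3, 1.0]
width: 88.0
grasp_force: 0.0
```

move_arm(
  steps=[
    [[0,0,0],1,0],
    [[0,0,0],1,0],
    [[0,0,0],1,0],
    [[0,0,0],1,0],
    [[0,0,0],1,0],
    [[0,0,0],1,0],
    [[0,0,0],1,0],
    [[0,0,0],1,0],
    [[0,0,0],1,0],
    [[0,0,0],1,0],
    [[0,0,0],1,0],
    [[0,0,0],1,0],
    [[0,0,0],1,0],
    [[0,0,0],0.69,0],
    [[0,0,0],0,0],
  ],
)

```text
t: 5.23
ee_pos: [573.9, 283.2, 222.6]
orientation: [3.045, 0.771, -0.0]
ft_force: [-0.4, 0.3, 1.0]
width: 87.4
grasp_force: 0.0
```

```bash
python3 - <<'E'
from h import *
goto(583,280,222,-61.8)
d=cam("wrist");save(d,"w1.png");np.savez("w1.npz",c=d["c"],Rm=d["Rm"],K=d["K"])
for t in ["hub_up","hub_down","stand"]:
    for b in cams.cut_out("wrist",t):print(t,np.round(b["rect"],1),round(b["p"],2))
E
```

```text
t 5.23 pos [573.9 283.2 222.6] ang -61.58 tilt [-1.e-04 -0.e+00 -1.e+00] q [0.44 0.45 1.59 0.   1.1  1.51] F [-0.4  0.3  1. ] w 87.4 
 -> shift [0.26 0.29 0.03] turn 0.04485478020419009
hub_up [ 58.5 199.2  59.1  41.8] 0.73
hub_up [310.2 171.1  59.9  61.2] 0.6
hub_up [103.6 107.7  57.7  55.7] 0.58
hub_up [405.9 268.4  52.4  63.4] 0.27
hub_down [206.  173.3  66.2  56.2] 0.83
stand [262.4 151.6 209.1  92.8] 0.88
stand [112.8 225.4  29.3  47.1] 0.59
stand [403.8 270.2  54.6  61.2] 0.42
```

View pics/w1.png

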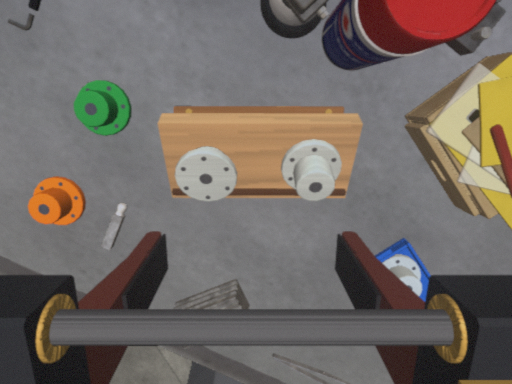

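```bash
python3 - <<'E'
from h import *
z=np.load("w1.npz");d={k:z[k] for k in z}
g=cv2.cvtColor(cv2.imread("pics/w1.png"),cv2.COLOR_BGR2GRAY)
def dark(u,v,r=9):
    p=g[v-r:v+r+1,u-r:u+r+1].astype(float);w=np.clip(p.min()+50-p,0,None);yy,xx=np.mgrid[-r:r+1,-r:r+1];return u+(w*xx).sum()/w.sum(),v+(w*yy).sum()/w.sum()
hd=dark(206,179);hu=dark(316,187);print(hd,hu)
a=np.radians(28.3);sx=np.array([np.cos(a),np.sin(a),0]);sy=np.array([-np.sin(a),np.cos(a),0]);n=-.4226*sx+np.array([0,0,.9063])
A=onz(d,*hd,76.75);B=onz(d,*hu,87.6);print(A,B)
pd=A-24*n;pu=B-36*n;print("pockets",pd,pu,"dist",np.linalg.norm(pd-pu),"angle",np.degrees(np.arctan2(*(pd-pu)[1::-1])))
S=(pd+pu)/2;v=(pd-pu)[:2];yaw=np.degrees(np.arctan2(v[1],v[0]))-90
# independent check top edges of board: corners at +-44 slope, +-92
a=np.radians(yaw);sx=np.array([np.cos(a),np.sin(a),0]);sy=np.array([-np.sin(a),np.cos(a),0]);up=.9063*sx+np.array([0,0,.4226])
for s,t in [(44,92),(44,-92),(-44,92),(-44,-92)]: print(proj(d,S+s*up+t*sy).round(1))
print("S",S,"yaw",yaw)
# can
t=cam("top");s=cam("scene")
r1,r2=ray(d,425,10),ray(s,301,84)
k=np.linalg.lstsq(np.c_[r1,-r2],s["c"]-d["c"],rcond=None)[0];print("can",d["c"]+k[0]*r1,s["c"]+k[1]*r2)
ims=[]
for f,nm in ((t,"top"),(s,"scene")):
    print(nm,"S err", proj(f,S+0*S))
    print(proj(f,np.array([pd+24*n,pu+36*n])).round(1))
ht=(241,133)
save(t,"t2.png")
E
```

```text
(np.float64(205.4017094017094), np.float64(178.58146367521368)) (np.float64(315.1199449793673), np.float64(186.9053645116919))
[558.96123162 323.24113537  76.75      ] [601.96563176 233.06375036  87.6       ]
pockets [567.89138513 328.04952762  54.9988    ] [615.36086203 240.27633873  54.9732    ] dist 99.78719646845717 angle 118.40539962358433
[[156.8 123. ]]
[[362.7 123.3]]
[[171.8 197.5]]
[[344.9 197.7]]
S [591.62612358 284.16293318  54.986     ] yaw 28.40539962358433
can [720.69604641 262.82293163 192.6357722 ] [725.74946734 256.71126311 196.55392177]
top S err [[219.53138015 143.5314488 ]]
[[199.5 156.5]
 [243.3 134.8]]
scene S err [[258.78041265 162.01582819]]
[[236.2 156.3]
 [281.4 155.3]]
```

The wrist view confirms the hubs are 99.8 mm apart at a yaw of 28.4°. The spray can is clear of the descent path. Now hub_up.

```bash
python3 -c "
from h import *
goto(606,235,68,-61.6)"
```

```text
t 5.53 pos [573.9 283.2 222.7] ang -61.48 tilt [-0. -0. -1.] q [ 0.44  0.45  1.59 -0.    1.1   1.51] F [-0.5  0.   0.7] w 87.8 
 -> shift [0.21 2.31 6.19] turn 0.024003604071833707
```

move_arm(
  steps=[
    [[0.05,0.58,0],0,0],
    [[0.05,0.58,0],0,0],
    [[0.05,0.58,0],0,0],
    [[0.06,0.57,0],0,0],
    [[0,0,0.7],0,0.2],
    [[0,0,0.7],0,0.2],
    [[0,0,0.7],0,0.2],
    [[0,0,0.7],0,0.2],
    [[0,0,0.7],0,0.2],
    [[0,0,0.5],0,0.2],
    [[0,0,0.4],0,0.2],
    [[0,0,0.3],0,0.2],
    [[0,0,0],0,0.2],
  ],
)

```text
t: 6.62
ee_pos: [605.5, 234.2, 103.7]
orientation: [3.045, 0.771, -0.003]
ft_force: [0.1, 0.0, -0.0]
width: 70.3
grasp_force: 0.0
```

```bash
python3 - <<'E'
from h import *
goto(606,235,68,-61.6)
d=cam("wrist");save(d,"w2.png")
E
```

```text
t 6.62 pos [605.5 234.2 103.7] ang -61.58 tilt [-2.1e-03 -8.0e-04 -1.0e+00] q [ 0.35  0.6   1.64 -0.    0.9   1.43] F [ 0.1  0.  -0. ] w 70.3 
 -> shift [ 0.03 -0.02  1.43] turn 0.0036189233542870624
```

View pics/w2.png

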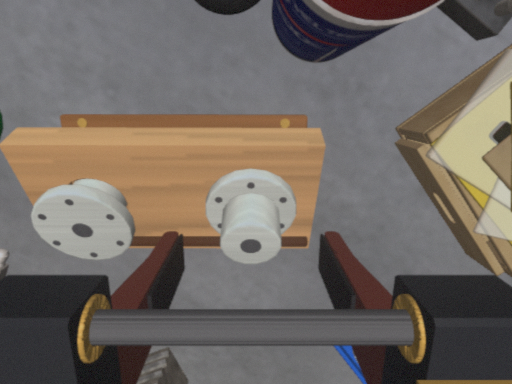

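The crown (251,246) is centred between the fingers. I'll descend and close.

move_arm(
  steps=[
    [[0,0,0.5],0,0.2],
    [[0,0,0.5],0,0.2],
    [[0,0,0.43],0,0.2],
    [[0,0,0],0,0.2],
    [[0,0,0],0,0.5],
    [[0,0,0],0,0.8],
    [[0,0,0],0,1],
    [[0,0,0],0,1],
    [[0,0,0],0,1],
    [[0,0,0],0,1],
    [[0,0,0],0,1],
  ],
)

```text
t: 7.58
ee_pos: [606.2, 235.0, 69.9]
orientation: [-3.045, -0.772, -0.001]
ft_force: [0.4, -0.2, 1.3]
width: 35.2
grasp_force: 30.0
```

move_arm(
  steps=[
    [[0,0,-0.2],0,1],
    [[0,0,-0.4],0,1],
    [[0,0,-0.6],0,1],
    [[0,0,-0.6],0,1],
    [[0,0,-0.6],0,1],
    [[0,0,-0.6],0,1],
    [[0,0,0],0,1],
  ],
)

```text
t: 8.17
ee_pos: [608.0, 235.6, 148.3]
orientation: [-3.045, -0.772, -0.009]
ft_force: [0.5, -0.1, -0.2]
width: 35.4
grasp_force: 30.0
```

```bash
python3 - <<'E'
from h import *
goto(496,-27,140,-25.2)
d=cam("wrist");save(d,"w3.png")
E
```

```text
t 8.17 pos [608.  235.6 148.3] ang -61.56 tilt [ 0.0053  0.002  -1.    ] q [ 0.35  0.55  1.62 -0.    0.97  1.43] F [ 0.5 -0.1 -0.2] w 35.4 
 -> shift [-8.94  7.1   0.29] turn -7.271545893674045
```

View pics/w3.png

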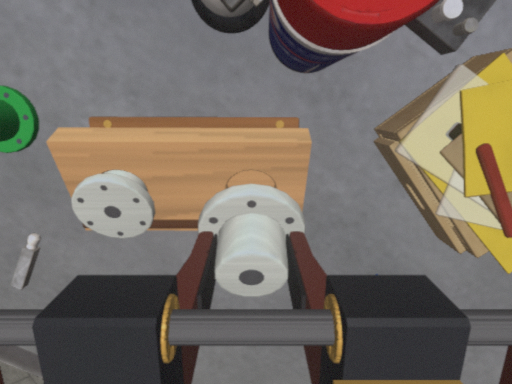

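hub_up is held with its crown still tilted (crown end at 252,277). The box on the right is near the path, so I'll move along tool -x first, then across.

move_arm(
  steps=[
    [[-0.5,0,0],0,1],
    [[-1,0,0],0,1],
    [[-1,0,0],0,1],
    [[-1,0.2,0],0,1],
    [[-1,0.4,0],-0.4,1],
    [[-1,0.5,0],-0.4,1],
    [[-1,0.8,0],-0.4,1],
    [[-0.7,1,0],-0.4,1],
    [[-0.5,1,0],-0.4,1],
    [[-0.3,1,0],-0.5,1],
    [[0,1,0],-1,1],
    [[0,0.8,0],-1,1],
    [[0,0.3,0],-1,1],
    [[0,0,0],-1,1],
    [[0,0,0],-0.77,1],
    [[0,0,0],0,1],
  ],
)

```text
t: 9.55
ee_pos: [538.8, -5.7, 143.5]
orientation: [-2.65, -1.685, 0.002]
ft_force: [0.2, 0.4, -2.2]
width: 35.3
grasp_force: 30.0
```

```bash
python3 - <<'E'
from h import *
goto(496,-27,130,-25.2)
d=cam("wrist");save(d,"w4.png");np.savez("w4.npz",c=d["c"],Rm=d["Rm"],K=d["K"])
for p in [0,10,20,25]:
  s,c=np.sin(np.radians(p)),np.cos(np.radians(p))
  o=ctrl.get_obs();M=R.from_rotvec(o["orientation"]).as_matrix()
  print(p,proj(d,np.array([[-11*s,0,-10-11*c],[16*s,0,-10+16*c]])@M.T+o["ee_pos"]).round(0).tolist())
E
```

```text
t 9.55 pos [538.8  -5.7 143.5] ang -25.11 tilt [-1.6e-03  1.0e-04 -1.0e+00] q [-0.03  0.41  1.88  0.    0.86  0.41] F [ 0.2  0.4 -2.2] w 35.3 
 -> shift [-1.5  -1.19  0.54] turn 0.01851718491337806
0 [[251.0, 272.0], [251.0, 247.0]]
10 [[251.0, 275.0], [251.0, 243.0]]
20 [[251.0, 278.0], [251.0, 238.0]]
25 [[251.0, 280.0], [251.0, 236.0]]
```

View pics/w4.png

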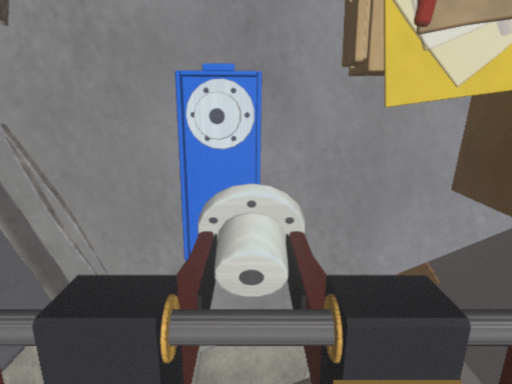

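```bash
python3 - <<'E'
from h import *
from scipy.optimize import least_squares
z=np.load("w4.npz");d={k:z[k] for k in z}
im=cv2.imread("pics/w4.png").astype(int)
blue=(im[:,:,0]-im[:,:,2]>70)
pts=[]
for v in range(80,250,6):
    u=np.where(blue[v,150:300])[0]+150
    pts.append((v,u[0],u[-1] if v<175 else -1))
us=[np.where(blue[:,u])[0][0] for u in range(182,198,2)]+[np.where(blue[:,u])[0][0] for u in range(242,258,2)]
print(pts[:3],pts[-3:],us)
uu=list(range(182,198,2))+list(range(242,258,2))
L=np.array([onz(d,a,v,16)[:2] for v,a,b in pts]);Rr=np.array([onz(d,b,v,16)[:2] for v,a,b in pts if b>0]);E=np.array([onz(d,u,v,16)[:2] for u,v in zip(uu,us)])
def f(p):
    x,y,a=p;ex=np.array([np.cos(a),np.sin(a)]);ey=np.array([-ex[1],ex[0]]);c=np.array([x,y])
    # seen with image up = tray -y, image left: tool -y = tray +-x
    return np.r_[(L-c)@ex*sg-35,-(Rr-c)@ex*sg-35,-(E-c)@ey-84]
for sg in (1,-1):
    r=least_squares(f,[517,18,np.radians(154.8)],loss='soft_l1');print(sg,r.x[:2],np.degrees(r.x[2]),r.cost,np.abs(r.fun).max())
    if sg==1 or r.cost<best[0]: best=(r.cost,r.x)
x,y,a=best[1];ey=np.array([-np.sin(a),np.cos(a)]);ex=np.array([np.cos(a),np.sin(a)])
g=im.sum(2)/3
P=onz(d,217,116,40)[:2]-[x,y];print("packed in tray by hole",P@ex,P@ey)
print("empty end",[x,y]+49.5*ey,"mid",[x,y], "toolang",np.degrees(a)-180, "ey",ey)
E
```

```text
[(80, np.int64(176), np.int64(261)), (86, np.int64(176), np.int64(261)), (92, np.int64(176), np.int64(261))] [(236, np.int64(184), -1), (242, np.int64(184), -1), (248, np.int64(184), -1)] [np.int64(70), np.int64(70), np.int64(70), np.int64(70), np.int64(70), np.int64(70), np.int64(70), np.int64(70), np.int64(71), np.int64(71), np.int64(71), np.int64(71), np.int64(71), np.int64(71), np.int64(71), np.int64(72)]
1 [520.59145263  18.71315498] 154.78711289798255 11.290268314936297 1.5752314693200447
-1 [592.15656216 170.70800718] -25.21288698045403 11.290268314936412 1.5752314745085414
packed in tray by hole -0.7370206189147159 -49.71331578532858
empty end [499.50530419 -26.0710425 ] mid [np.float64(520.5914526266436), np.float64(18.71315498464079)] toolang -25.212887102017447 ey [-0.4259828  -0.90473126]
```

The tray fits to (520.6, 18.7) with a yaw of 154.8°. The packed hub is at (-0.7, -49.7) in the tray, which is fine. hub_up is still tilted about 25°, so I'll touch its low edge down near the end wall, then roll it flat while dragging it inward.

```bash
python3 -c "
from h import *
goto(495.5,-34.7,60,-25.2)"
```

```text
t 9.6 pos [538.8  -5.5 143.7] ang -25.3 tilt [-0.0014  0.     -1.    ] q [-0.03  0.41  1.88  0.    0.86  0.41] F [ 1.6 -0.4 -0.9] w 35.1 
 -> shift [-1.79 -1.06  3.35] turn -0.020039736096600792
```

move_arm(
  steps=[
    [[-0.4,-0.2,0],0,1],
    [[-0.5,-0.3,0],0,1],
    [[-0.5,-0.3,0.3],0,1],
    [[-0.39,-0.26,0.5],0,1],
    [[0,0,0.6],0,1],
    [[0,0,0.6],0,1],
    [[0,0,0.6],0,1],
    [[0,0,0.5],0,1],
    [[0,0,0.25],0,1],
    [[0,0,0],0,1],
    [[0,0,0],0,1],
  ],
)

```text
t: 10.52
ee_pos: [496.0, -34.7, 60.7]
orientation: [-2.653, -1.682, 0.001]
ft_force: [-0.1, 0.3, -1.6]
width: 35.1
grasp_force: 30.0
```

```bash
python3 -c "
from h import *
goto(495.5,-34.7,31,-25.2)
d=cam('scene');save(d,'s5.png')"
```

```text
t 10.52 pos [496.  -34.7  60.7] ang -25.24 tilt [-6.e-04  0.e+00 -1.e+00] q [-0.09  0.5   2.   -0.    0.64  0.35] F [-0.1  0.3 -1.6] w 35.1 
 -> shift [-0.01 -0.02  1.19] turn -0.008681090672598656
```

move_arm(
  steps=[
    [[0,0,0.4],0,1],
    [[0,0,0.4],0,1],
    [[0,0,0.2],0,1],
    [[0,0,0.1],0,1],
    [[0,0,0.1],0,1],
    [[0,0,0.04],0,1],
    [[0,0,0],0,1],
  ],
)

```text
t: 11.15
ee_pos: [496.2, -34.3, 29.8]
orientation: [-2.652, -1.682, 0.001]
ft_force: [-1.2, 1.6, 4.6]
width: 35.0
grasp_force: 30.0
```

move_arm(
  steps=[
    [[0.03,0,0.05],0,1],
    [[0.04,0,0.05],0,1],
    [[0.05,0,0.05],0,1],
    [[0.05,0,0.05],0,1],
    [[0,0,0],0,1],
  ],
)

```text
t: 11.57
ee_pos: [499.0, -30.2, 25.9]
orientation: [2.652, 1.683, 0.002]
ft_force: [-1.4, 4.4, 14.1]
width: 35.0
grasp_force: 30.0
```

move_arm(
  steps=[
    [[0.03,0,0.05],0,1],
    [[0.03,0,0.05],0,1],
    [[0.03,0,0.05],0,1],
    [[0.03,0,0.04],0,1],
    [[0.01,0,0.03],0,1],
    [[0,0,0],0,1],
  ],
)

```text
t: 12.07
ee_pos: [500.6, -26.8, 20.8]
orientation: [2.653, 1.683, 0.004]
ft_force: [-2.2, 9.0, 17.8]
width: 35.2
grasp_force: 30.0
```

```bash
python3 - <<'E'
from h import *
goto(499.5,-26.1,19,-25.2)
d=cam('wrist');save(d,'w6.png');np.savez("w6.npz",c=d["c"],Rm=d["Rm"],K=d["K"])
E
```

```text
t 12.07 pos [500.6 -26.8  20.8] ang -25.22 tilt [ 2.1e-03  9.0e-04 -1.0e+00] q [-0.08  0.58  2.    0.    0.56  0.36] F [-2.2  9.  17.8] w 35.2 
 -> shift [ 0.   -0.05  0.07] turn -0.004053309438990027
```

View pics/w6.png

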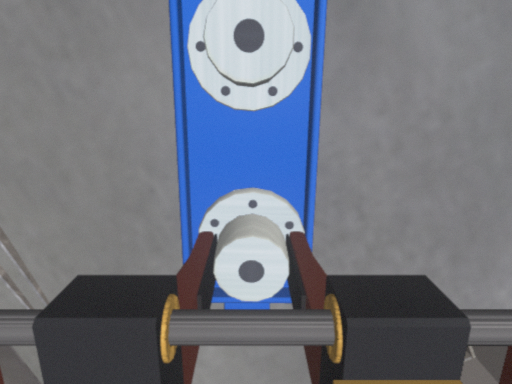

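It looks flat: the crown end is at (251,272), which is where it should be when upright. A last small press, then I'll release.

move_arm(
  steps=[
    [[0,0,0.04],0,1],
    [[0,-0.02,0.03],0,1],
    [[0,-0.03,0],0,1],
    [[0,0,0],0,0.6],
    [[0,0,0],0,0.55],
    [[0,0,0],0,0.5],
    [[0,0,0],0,0.4],
    [[0,0,0],0,0.35],
    [[0,0,0],0,0.35],
    [[0,0,0],0,0.35],
  ],
)

```text
t: 12.95
ee_pos: [498.3, -27.4, 17.2]
orientation: [-2.653, -1.683, 0.001]
ft_force: [-0.5, 0.5, 0.2]
width: 56.9
grasp_force: 0.0
```

move_arm(
  steps=[
    [[0,0,-0.3],0,0.35],
    [[0,0,-0.6],0,0.35],
    [[0,0,-0.8],0,0.35],
    [[0,0,-0.8],0,0.3],
    [[0,0,-0.8],0,0.2],
    [[0,0,-0.8],0,0],
    [[0,0,-0.6],0,0],
    [[0,0,-0.2],0,0],
    [[0,0,0],0,0],
  ],
)

```text
t: 13.7
ee_pos: [499.3, -27.4, 141.4]
orientation: [2.651, 1.682, 0.004]
ft_force: [0.1, -0.6, 0.6]
width: 87.7
grasp_force: 0.0
```

```bash
python3 - <<'E'
from h import *
goto(520.6,18.7,140,-25.2)
d=cam('wrist');save(d,'w7.png');np.savez("w7.npz",c=d["c"],Rm=d["Rm"],K=d["K"])
E
```

```text
t 13.7 pos [499.3 -27.4 141.4] ang -25.21 tilt [ 3.e-03 -3.e-04 -1.e+00] q [-0.08  0.36  1.96 -0.    0.81  0.36] F [ 0.1 -0.6  0.6] w 87.7 
 -> shift [ 2.03 -0.01  0.06] turn -0.0021317427360145304
```

View pics/w7.png

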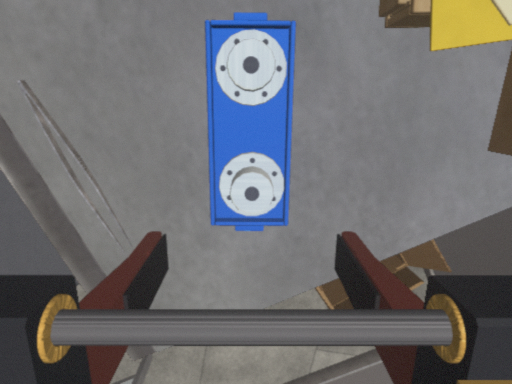

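Both hubs look flat in the tray, with crown holes at (251,194) and (251,65). I'll refit the tray with all its edges visible and check the hub positions.

```bash
python3 - <<'E'
from h import *
from scipy.optimize import least_squares
z=np.load("w7.npz");d={k:z[k] for k in z}
im=cv2.imread("pics/w7.png").astype(int);blue=(im[:,:,0]-im[:,:,2]>70)
pts=[(v,)+tuple((np.where(blue[v,190:310])[0]+190)[[0,-1]]) for v in range(28,216,6)]
uu=[*range(212,230,3),*range(272,288,3)]
T=[np.where(blue[:240,u])[0][0] for u in uu];B=[np.where(blue[:240,u])[0][-1]+1 for u in uu]
f2=lambda u,v:onz(d,u,v,16)[:2]
L=np.array([f2(a,v) for v,a,b in pts]);Q=np.array([f2(b+1,v) for v,a,b in pts]);E=np.array([f2(u,v) for u,v in zip(uu,T)]);F=np.array([f2(u,v) for u,v in zip(uu,B)])
def ax(a):ex=np.array([np.cos(a),np.sin(a)]);return ex,np.array([-ex[1],ex[0]])
def f(p):
    ex,ey=ax(p[2]);c=p[:2];return np.r_[(L-c)@ex-35,-(Q-c)@ex-35,-(E-c)@ey-84,(F-c)@ey-84]
r=least_squares(f,[520,18,2.7],loss='soft_l1');ex,ey=ax(r.x[2]);c=r.x[:2]
print(c,np.degrees(r.x[2]),[round(f(r.x)[s].mean(),2) for s in (slice(0,len(L)),slice(len(L),2*len(L)),slice(2*len(L),-len(uu)),slice(-len(uu),None))])
g=im.sum(2)/3
def dark(u,v,r=10):
    p=g[v-r:v+r+1,u-r:u+r+1];w=np.clip(p.min()+50-p,0,None);yy,xx=np.mgrid[-r:r+1,-r:r+1];return u+(w*xx).sum()/w.sum(),v+(w*yy).sum()/w.sum()
for q in [(251,194),(251,65)]:
    h=dark(*q);P=onz(d,*h,40)[:2]-c;print(h,P@ex,P@ey)
E
```

```text
[520.58932972  19.14621988] 154.46471661060144 [np.float64(-0.34), np.float64(-0.34), np.float64(-0.65), np.float64(-0.71)]
(np.float64(251.33227571115972), np.float64(193.42921225382932)) -1.3380062205953218 47.128799624264545
(np.float64(250.55028673126358), np.float64(64.51603717619142)) -0.13393591265173796 -49.409151801617384
```

hub_up is at y = 47.1. That's valid, but it leaves only about 1 mm of play, so I'll regrip its crown and slide it about 3 mm outward.

move_arm(
  steps=[
    [[0.08,0,0.4],0,0.2],
    [[0.08,0,0.7],0,0.3],
    [[0,0,0.8],0,0.35],
    [[0,0,0.8],0,0.35],
    [[0,0,0.8],0,0.35],
    [[0,0,0.7],0,0.35],
    [[0,0,0.4],0,0.35],
    [[0,0,0.2],0,0.35],
    [[0,0,0],0,0.35],
    [[0,0,0],0,0.6],
    [[0,0,0],0,0.8],
    [[0,0,0],0,0.8],
    [[0,0,0],0,0.8],
    [[-0.04,0,0],0,0.8],
    [[-0.04,0,0],0,0.8],
    [[-0.04,0,0],0,0.8],
    [[0,0,0],0,0.8],
  ],
)

```text
t: 15.17
ee_pos: [499.9, -26.3, 20.7]
orientation: [2.652, 1.682, 0.003]
ft_force: [1.4, 3.5, 6.3]
width: 35.1
grasp_force: 30.0
```

move_arm(
  steps=[
    [[0,0,0],0,0.55],
    [[0,0,0],0,0.5],
    [[0,0,0],0,0.4],
    [[0,0,0],0,0.35],
    [[0,0,0],0,0.35],
    [[0,0,-0.3],0,0.35],
    [[0,0,-0.6],0,0.35],
    [[0,0,-0.8],0,0.35],
    [[0,0,-0.8],0,0.3],
    [[0,0,-0.8],0,0.2],
    [[0,0,-0.8],0,0],
    [[0,0,-0.6],0,0],
    [[0,0,-0.2],0,0],
    [[0,0,0],0,0],
  ],
)

```text
t: 16.33
ee_pos: [499.7, -26.5, 143.9]
orientation: [2.651, 1.682, 0.004]
ft_force: [-1.0, 0.5, 0.4]
width: 87.1
grasp_force: 0.0
```

```bash
python3 - <<'E'
from h import *
# hub_down grip: flange centre 19.5 along n from pocket
pd=np.array([567.9,328.0,55]);n=np.array([-.3717,-.201,.9063]);G=pd+19.5*n;print(G)
d=cam('wrist');save(d,'w8.png')
g=d["image"].astype(int).sum(2)/3
def dark(u,v,r=10):
    p=g[v-r:v+r+1,u-r:u+r+1];w=np.clip(p.min()+50-p,0,None);yy,xx=np.mgrid[-r:r+1,-r:r+1];return u+(w*xx).sum()/w.sum(),v+(w*yy).sum()/w.sum()
c=np.array([520.6,19.0]);a=np.radians(154.6);ex=np.array([np.cos(a),np.sin(a)]);ey=np.array([-ex[1],ex[0]])
for p in ([499.6,-25.7,40],[541.5,63.8,40]):
    u,v=proj(d,p)[0];h=dark(int(round(u)),int(round(v)));P=onz(d,*h,40)[:2]-c;print(h,P@ex,P@ey)
goto(G[0],G[1],142,-61.6);goto(G[0],G[1],G[2]-12,-61.6)
E
```

```text
[560.65185 324.0805   72.67285]
(np.float64(250.81333850759506), np.float64(197.05843219869166)) -0.7043810523475876 49.7212446083557
(np.float64(250.65575716466), np.float64(66.3446667797185)) -0.20739419222545208 -49.52359896344524
t 16.38 pos [499.  -26.4 142.8] ang -25.21 tilt [ 1.2e-03 -1.0e-04 -1.0e+00] q [-0.08  0.36  1.96 -0.    0.82  0.36] F [-0.7 -0.2 -1. ] w 87.8 
 -> shift [13.73 -3.74  0.03] turn 7.2781690020497765
t 16.38 pos [499.  -26.4 142.8] ang -25.21 tilt [ 1.2e-03 -1.0e-04 -1.0e+00] q [-0.08  0.36  1.96 -0.    0.82  0.36] F [-0.7 -0.2 -1. ] w 87.8 
 -> shift [13.73 -3.74  3.29] turn 7.2781690020497765
```

hub_up is now at y = 49.7 and the packed hub at -49.5. On to hub_down.

move_arm(
  steps=[
    [[0.2,-0.6,0],0,0],
    [[0.4,-0.8,0],0,0],
    [[0.6,-0.8,0],0,0],
    [[0.8,-0.8,0],0,0],
    [[1,-0.74,0],0,0],
    [[1,0,0],0,0],
    [[1,0,0],0,0],
    [[1,0,0],0,0],
    [[1,0,0],0,0],
    [[1,0,0],0,0],
    [[1,0,0],0,0],
    [[1,0,0],0,0],
    [[1,0,0],0,0],
    [[1,0,0],0,0],
    [[0.8,0,0],0,0],
    [[0.6,0,0],0,0],
    [[0.33,0,0],0.5,0],
    [[0,0,0],1,0],
    [[0,0,0],1,0],
    [[0,0,0],1,0],
  ],
)

```text
t: 18.05
ee_pos: [559.5, 323.8, 140.2]
orientation: [2.88, 1.254, -0.005]
ft_force: [0.7, 0.1, -0.1]
width: 88.0
grasp_force: 0.0
```

move_arm(
  steps=[
    [[0,0,0],1,0],
    [[0,0,0],1,0],
    [[0,0,0],1,0],
    [[0,0,0],0.78,0],
    [[0,0,0],0,0],
  ],
)

```text
t: 18.47
ee_pos: [559.6, 323.5, 140.5]
orientation: [3.046, 0.767, -0.004]
ft_force: [0.1, 0.9, 0.7]
width: 87.9
grasp_force: 0.0
```

```bash
python3 - <<'E'
from h import *
goto(560.65,324.1,60.7,-61.6)
d=cam('wrist');save(d,'w9.png')
print(proj(d,[558.97,323.2,76.75]))
g=d["image"].astype(int).sum(2)/3
u,v=np.round(proj(d,[558.97,323.2,76.75])[0]).astype(int)
r=12;p=g[v-r:v+r+1,u-r:u+r+1];w=np.clip(p.min()+50-p,0,None);yy,xx=np.mgrid[-r:r+1,-r:r+1];h=u+(w*xx).sum()/w.sum(),v+(w*yy).sum()/w.sum()
print(h,onz(d,*h,76.75))
E
```

```text
t 18.47 pos [559.6 323.5 140.5] ang -61.75 tilt [-0.0026 -0.0015 -1.    ] q [ 0.51  0.55  1.63 -0.    0.96  1.58] F [0.1 0.9 0.7] w 87.9 
 -> shift [ 0.06 -0.    3.19] turn -0.029441071872571455
[[251.03988709 213.62023997]]
(np.float64(250.96703465982029), np.float64(213.38064184852374)) [559.10119663 323.32834116  76.75      ]
```

move_arm(
  steps=[
    [[0.06,0,0.5],0,0],
    [[0,0,0.7],0,0],
    [[0,0,0.7],0,0],
    [[0,0,0.6],0,0],
    [[0,0,0.4],0,0],
    [[0,0,0.29],0,0],
    [[0,0,0],0,0],
    [[0,0,0],0,0.3],
    [[0,0,0],0,0.6],
    [[0,0,0],0,0.8],
    [[0,0,0],0,0.8],
    [[0,0,0],0,0.8],
  ],
)

```text
t: 19.52
ee_pos: [562.1, 324.9, 63.4]
orientation: [-3.045, -0.77, -0.002]
ft_force: [0.4, -0.5, 0.4]
width: 58.2
grasp_force: 2.2
```

move_arm(
  steps=[
    [[0,0,-0.1],0,0.8],
    [[0,0,-0.2],0,0.8],
    [[0,0,-0.4],0,0.8],
    [[0,0,-0.6],0,0.8],
    [[0,0,-0.6],0,0.8],
    [[0,0,-0.6],0,0.8],
    [[0,0,-0.5],0,0.8],
    [[0,0,-0.2],0,0.8],
    [[0,0,0],0,0.8],
  ],
)

```text
t: 20.27
ee_pos: [562.7, 325.2, 144.7]
orientation: [-3.045, -0.77, -0.005]
ft_force: [-0.1, -0.5, -1.6]
width: 56.8
grasp_force: 30.0
```

```bash
python3 - <<'E'
from h import *
goto(520.6,19,140,-25.4)
o=ctrl.get_obs();d=cam('wrist');save(d,'w10.png');M=R.from_rotvec(o["orientation"]).as_matrix()
for p in [0,10,20,25,30]:
  s,c=np.sin(np.radians(p)),np.cos(np.radians(p))
  A=np.array([[-4.5*s,0,-12-4.5*c],[-4.5*s+29*c,0,-12-4.5*c-29*s],[-4.5*s-29*c,0,-12-4.5*c+29*s]])
  print(p,proj(d,A@M.T+o["ee_pos"]).round(0).tolist())
E
```

```text
t 20.27 pos [562.7 325.2 144.7] ang -61.61 tilt [ 0.0028  0.0015 -1.    ] q [ 0.51  0.55  1.63 -0.    0.96  1.58] F [-0.1 -0.5 -1.6] w 56.8 
 -> shift [-7.31  9.97  0.16] turn -7.241725445491886
0 [[251.0, 267.0], [251.0, 208.0], [251.0, 320.0]]
10 [[251.0, 269.0], [251.0, 215.0], [251.0, 315.0]]
20 [[251.0, 270.0], [251.0, 223.0], [251.0, 308.0]]
25 [[251.0, 270.0], [251.0, 228.0], [251.0, 304.0]]
30 [[251.0, 271.0], [251.0, 233.0], [251.0, 300.0]]
```

View pics/w10.png

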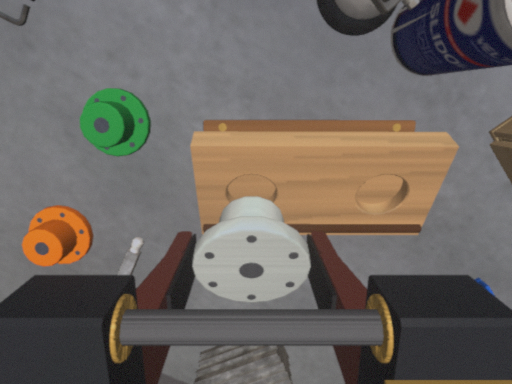

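hub_down is held and still tilted about 25° (its face spans v 220–300, centre 251,270). Before putting it in the tray I'll roll it upright on open bench by dragging its low edge.

```bash
python3 -c "
from h import *
goto(500,187,40,-61.6)"
```

```text
t 20.32 pos [562.1 324.9 143.5] ang -61.61 tilt [ 1.2e-03  6.0e-04 -1.0e+00] q [ 0.51  0.55  1.63 -0.    0.96  1.58] F [ 0.4  0.3 -1.6] w 56.6 
 -> shift [-4.81  3.67  4.13] turn -0.0014667400181679114
```

move_arm(
  steps=[
    [[-0.4,0.3,0],0,0.8],
    [[-0.7,0.5,0],0,0.8],
    [[-0.8,0.6,0],0,0.8],
    [[-0.8,0.6,0],0,0.8],
    [[-0.8,0.6,0],0,0.8],
    [[-0.7,0.6,0],0,0.8],
    [[-0.4,0.3,0.2],0,0.8],
    [[-0.21,0.17,0.5],0,0.8],
    [[0,0,0.8],0,0.8],
    [[0,0,0.8],0,0.8],
    [[0,0,0.8],0,0.8],
    [[0,0,0.6],0,0.8],
    [[0,0,0.3],0,0.8],
    [[0,0,0.13],0,0.8],
    [[0,0,0],0,0.8],
    [[0,0,0.2],0,0.8],
    [[0,0,0.16],0,0.8],
    [[0,0,0.1],0,0.8],
    [[0,0,0.04],0,0.8],
    [[0,0,0],0,0.8],
  ],
)

```text
t: 21.98
ee_pos: [499.6, 186.9, 26.9]
orientation: [3.046, 0.771, 0.0]
ft_force: [0.4, 0.2, -0.7]
width: 57.0
grasp_force: 30.0
```

```bash
python3 -c "
from h import *
goto(500,187,26,-61.6)"
```

```text
t 21.98 pos [499.6 186.9  26.9] ang -61.61 tilt [ 0.  0. -1.] q [ 0.34  0.6   1.93 -0.    0.61  1.41] F [ 0.4  0.2 -0.7] w 57.0 
 -> shift [0.02 0.   0.04] turn -0.0010102873720938988
```

move_arm(
  steps=[
    [[0,0,0.06],0,0.8],
    [[0,0,0.06],0,0.8],
    [[0,0,0],0,0.8],
  ],
)

```text
t: 22.23
ee_pos: [501.2, 187.6, 25.3]
orientation: [-3.045, -0.77, -0.005]
ft_force: [-0.5, 1.8, 9.6]
width: 56.8
grasp_force: 30.0
```

move_arm(
  steps=[
    [[0.06,0,0.01],0,0.8],
    [[0.06,0,0.01],0,0.8],
    [[0.06,0,0.01],0,0.8],
    [[0.06,0,0.01],0,0.8],
    [[0.06,0,0.02],0,0.8],
    [[0,0,0],0,0.8],
  ],
)

```text
t: 22.73
ee_pos: [507.8, 191.1, 23.7]
orientation: [-3.045, -0.77, -0.005]
ft_force: [0.1, 0.5, 8.6]
width: 56.4
grasp_force: 30.0
```

```bash
cat > tilt.py <<'E'
from h import *
import sys
o=ctrl.get_obs();d=cam('wrist');save(d,sys.argv[1]);print(o["ee_pos"].round(1),o["ft_force"].round(1))
im=d["image"].astype(int);g=im.min(2)
m=((g>150)&(im.max(2)-g<30)).astype(np.uint8)[150:340,180:330]
n,l,s,c=cv2.connectedComponentsWithStats(m);i=1+s[1:,4].argmax();print("blob",s[i]+[180,150,0,0,0])
r=9;u,v=251,268;p=im.sum(2)[v-r:v+r+1,u-r:u+r+1]/3;w=np.clip(p.min()+50-p,0,None);yy,xx=np.mgrid[-r:r+1,-r:r+1];print("hole",u+(w*xx).sum()/w.sum(),v+(w*yy).sum()/w.sum())
col=g[190:330,246:257].mean(1).round().astype(int);print(col.tolist())
E
python3 tilt.py w11.png
```

```text
[507.8 191.1  23.7] [0.1 0.5 8.6]
blob [ 193  205  118  104 8800]
hole 250.93730559875584 268.8520120528771
[131, 132, 130, 132, 132, 133, 134, 135, 134, 135, 134, 135, 135, 135, 140, 168, 175, 176, 176, 166, 167, 172, 176, 181, 183, 187, 194, 196, 198, 198, 198, 199, 199, 198, 190, 160, 129, 114, 107, 105, 107, 112, 131, 169, 191, 195, 197, 197, 196, 195, 194, 195, 198, 199, 197, 197, 200, 199, 199, 197, 196, 196, 198, 200, 201, 200, 199, 198, 195, 159, 113, 95, 93, 93, 93, 92, 93, 92, 93, 92, 92, 93, 93, 92, 93, 92, 93, 93, 109, 162, 191, 196, 196, 196, 197, 199, 199, 199, 199, 199, 198, 197, 196, 197, 197, 196, 195, 195, 195, 195, 194, 185, 153, 127, 115, 112, 117, 133, 156, 109, 77, 76, 78, 81, 84, 92, 102, 105, 93, 87, 91, 102, 108, 104, 103, 106, 109, 107, 107, 108]
```

It's rolling, with about 10° of tilt left. I'll keep going.

move_arm(
  steps=[
    [[0.06,0,0.02],0,0.8],
    [[0.06,0,0.03],0,0.8],
    [[0.06,0,0.03],0,0.8],
    [[0.06,0,0.03],0,0.8],
    [[0.05,0,0.03],0,0.8],
    [[0,0,0.02],0,0.8],
    [[0,0,0],0,0.8],
  ],
)

```text
t: 23.37
ee_pos: [513.1, 194.0, 21.2]
orientation: [3.046, 0.771, 0.002]
ft_force: [-7.5, -2.4, 29.1]
width: 56.5
grasp_force: 30.0
```

```bash
python3 tilt.py w12.png
```

```text
[513.1 194.   21.2] [-7.5 -2.4 29.1]
blob [ 193  209  118  100 8902]
hole 250.98825901859735 268.335267757114
[130, 130, 130, 130, 132, 131, 132, 130, 130, 130, 131, 130, 130, 130, 130, 130, 132, 139, 147, 154, 159, 170, 186, 193, 194, 195, 196, 196, 196, 192, 168, 140, 119, 109, 106, 105, 108, 117, 135, 168, 189, 193, 193, 194, 193, 192, 192, 191, 194, 195, 195, 194, 194, 196, 196, 196, 195, 193, 194, 194, 195, 197, 198, 197, 195, 194, 193, 178, 131, 98, 93, 91, 91, 91, 91, 91, 91, 90, 91, 91, 91, 91, 92, 91, 91, 91, 91, 90, 93, 112, 164, 190, 193, 193, 194, 194, 195, 195, 196, 195, 195, 196, 195, 196, 194, 194, 193, 196, 194, 192, 193, 192, 191, 191, 192, 191, 165, 137, 119, 88, 73, 74, 78, 80, 83, 91, 101, 104, 92, 87, 89, 100, 108, 103, 102, 105, 107, 105, 106, 107]
```

View pics/w12.png

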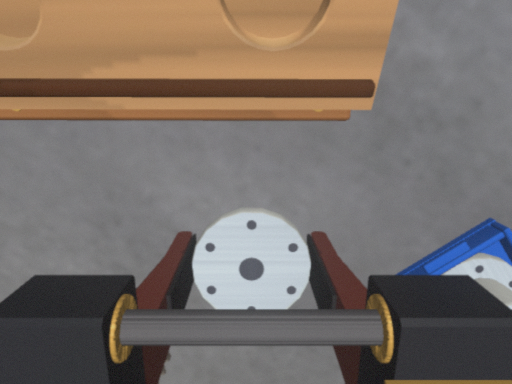

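It's upright: the face's top edge is at v = 208 and the hole at (251,268), both as expected. I'll lift and carry it to the tray.

move_arm(
  steps=[
    [[0,0,-0.2],0,0.8],
    [[0,0,-0.4],0,0.8],
    [[0,0,-0.6],0,0.8],
    [[0,0,-0.8],0,0.8],
    [[0,0,-0.8],0,0.8],
    [[0,0,-0.8],0,0.8],
    [[0,0,-0.4],0,0.8],
    [[0,0,-0.1],-0.2,0.8],
    [[0,0,0],-1,0.8],
    [[0,0,0],-1,0.8],
    [[0,0,0],-1,0.8],
    [[0,0,0],-1,0.8],
    [[0,0,0],-1,0.8],
    [[0,0,0],-1,0.8],
    [[0,0,0],-1,0.8],
    [[0,0,0],0,0.8],
  ],
)

```text
t: 24.75
ee_pos: [511.9, 193.6, 119.9]
orientation: [-2.655, -1.679, 0.003]
ft_force: [-0.6, 0.2, -2.0]
width: 56.9
grasp_force: 30.0
```

```bash
python3 -c "
from h import *
goto(520.8,19.4,100,-25.4)"; python3 tilt.py w13.png | head -3
```

```text
t 24.75 pos [511.9 193.6 119.9] ang -25.39 tilt [-1.7e-03 -6.0e-04 -1.0e+00] q [0.34 0.46 1.87 0.   0.82 0.78] F [-0.6  0.2 -2. ] w 56.9 
 -> shift [-6.14  3.31  0.8 ] turn 0.0015990789337990917
[511.9 193.6 119.9] [-0.6  0.2 -2. ]
blob [ 193  211  118   98 8691]
hole 250.96031307347056 268.22348493223376
```

move_arm(
  steps=[
    [[-0.3,0.2,0],0,0.8],
    [[-0.6,0.3,0],0,0.8],
    [[-0.8,0.4,0],0,0.8],
    [[-0.9,0.5,0],0,0.8],
    [[-0.9,0.5,0],0,0.8],
    [[-0.9,0.5,0],0,0.8],
    [[-0.8,0.4,0],0,0.8],
    [[-0.5,0.3,0],0,0.8],
    [[-0.3,0.15,0],0,0.8],
    [[-0.14,0.06,0],0,0.8],
    [[0,0,0.6],0,0.8],
    [[0,0,0.6],0,0.8],
    [[0,0,0.2],0,0.8],
    [[0,0,0],0,0.8],
    [[0,0,0],0,0.8],
  ],
)

```text
t: 26.05
ee_pos: [520.8, 20.1, 85.9]
orientation: [-2.658, -1.674, 0.001]
ft_force: [-0.1, -0.0, -0.7]
width: 56.9
grasp_force: 30.0
```

```bash
python3 -c "
from h import *
goto(520.8,19.4,60,-25.4)
goto(520.8,19.4,27,-25.4)"; python3 tilt.py w14.png | head -3
```

```text
t 26.05 pos [520.8  20.1  85.9] ang -25.59 tilt [-6.e-04  0.e+00 -1.e+00] q [0.02 0.48 1.94 0.   0.72 0.46] F [-0.1 -0.  -0.7] w 56.9 
 -> shift [-0.02  0.01  1.04] turn -0.03838017581983877
t 26.05 pos [520.8  20.1  85.9] ang -25.59 tilt [-6.e-04  0.e+00 -1.e+00] q [0.02 0.48 1.94 0.   0.72 0.46] F [-0.1 -0.  -0.7] w 56.9 
 -> shift [-0.02  0.01  2.36] turn -0.03838017581983877
[520.8  20.1  85.9] [-0.1 -0.  -0.7]
blob [ 193  210  118   99 8716]
hole 250.93392243924845 268.20770358056825
```

```bash
python3 - <<'E'
from h import *
o=ctrl.get_obs();d=cam('wrist');im=d["image"].astype(int);g=im.sum(2)/3
def dark(u,v,r=10):
    u,v=int(round(u)),int(round(v));p=g[v-r:v+r+1,u-r:u+r+1];w=np.clip(p.min()+50-p,0,None);yy,xx=np.mgrid[-r:r+1,-r:r+1];return u+(w*xx).sum()/w.sum(),v+(w*yy).sum()/w.sum()
c=np.array([520.6,19.0]);a=np.radians(154.6);ex=np.array([np.cos(a),np.sin(a)]);ey=np.array([-ex[1],ex[0]])
for zz in (100.1,):
  h=dark(251,268,9);P=onz(d,*h,zz)[:2]-c;print("down",h,P@ex,P@ey)
q=proj(d,[*(c-49.5*ey),40])[0];h=dark(*q);P=onz(d,*h,40)[:2]-c;print("packed",q,h,P@ex,P@ey)
T=o["ee_pos"][:2]-c;print("tcp",T@ex,T@ey)
print(proj(d,[*(c+49.7*ey),40])[0])
E
```

```text
down (np.float64(250.94972718472235), np.float64(268.23556719176275)) -0.09416410099379949 0.757557326389898
packed [250.67008732 146.79309026] (np.float64(251.11241142050633), np.float64(146.53844570554853)) -0.2696854952063135 -49.653918550998654
tcp -0.024163749685641913 -1.1751598594404975
[251.0797075  291.20481395]
```

hub_down is at y ≈ 0.8, inside the clearance on both sides. I'll lower it, slowing at the end.

move_arm(
  steps=[
    [[0.02,0,0.3],0,0.8],
    [[0,0,0.4],0,0.8],
    [[0,0,0.4],0,0.8],
    [[0,0,0.4],0,0.8],
    [[0,0,0.3],0,0.8],
    [[0,0,0.2],0,0.8],
    [[0,0,0.15],0,0.8],
    [[0,0,0.1],0,0.8],
    [[0,0,0],0,0.8],
  ],
)

```text
t: 26.9
ee_pos: [520.8, 20.1, 29.2]
orientation: [-2.658, -1.674, 0.001]
ft_force: [0.4, 0.3, -0.8]
width: 56.9
grasp_force: 30.0
```

move_arm(
  steps=[
    [[0,0,0.05],0,0.8],
    [[0,0,0.04],0,0.8],
    [[0,0,0],0,0.8],
  ],
)

```text
t: 27.15
ee_pos: [521.3, 20.1, 27.6]
orientation: [2.658, 1.674, 0.001]
ft_force: [-0.1, 0.5, -1.1]
width: 57.0
grasp_force: 30.0
```

move_arm(
  steps=[
    [[0,0,0.04],0,0.8],
    [[0,0,0.04],0,0.8],
    [[0,0,0.04],0,0.8],
    [[0,0,0],0,0.8],
  ],
)

```text
t: 27.48
ee_pos: [521.6, 20.6, 25.4]
orientation: [2.659, 1.673, 0.002]
ft_force: [-1.9, 3.5, 8.8]
width: 56.5
grasp_force: 30.0
```

Contact came at z 25.4 as predicted, so it's seated. Release and retreat.

move_arm(
  steps=[
    [[0,0,0],0,0.33],
    [[0,0,0],0,0.28],
    [[0,0,0],0,0.2],
    [[0,0,0],0,0.1],
    [[0,0,0],0,0],
    [[0,0,0],0,0],
    [[0,0,-0.2],0,0],
    [[0,0,-0.4],0,0],
    [[0,0,-0.8],0,0],
    [[0,0,-0.8],0,0],
    [[0,0,-0.8],0,0],
    [[0,0,-0.8],0,0],
    [[0,0,-0.8],0,0],
    [[-0.4,0,-0.4],0,0],
    [[-0.8,0,0],0,0],
    [[-0.8,0,0],0,0],
    [[-0.8,0,0],0,0],
    [[-0.4,0,0],0,0],
    [[0,0,0],0,0],
  ],
)

```text
t: 29.07
ee_pos: [485.3, -53.6, 149.5]
orientation: [-2.66, -1.671, 0.001]
ft_force: [-0.5, -0.3, 0.1]
width: 88.0
grasp_force: 0.0
```

```bash
python3 - <<'E'
from h import *
o=ctrl.get_obs();print(o["t"],o["ee_pos"],o["width"])
d=cam('wrist');save(d,"w15.png");im=d["image"].astype(int);g=im.sum(2)/3
def dark(u,v,r=8):
    u,v=int(round(u)),int(round(v));p=g[v-r:v+r+1,u-r:u+r+1];w=np.clip(p.min()+50-p,0,None);yy,xx=np.mgrid[-r:r+1,-r:r+1];return u+(w*xx).sum()/w.sum(),v+(w*yy).sum()/w.sum()
c=np.array([520.6,19.0]);a=np.radians(154.6);ex=np.array([np.cos(a),np.sin(a)]);ey=np.array([-ex[1],ex[0]])
for y in (49.7,0.5,-49.5):
    q=proj(d,[*(c+y*ey),40])[0];h=dark(*q);P=onz(d,*h,40)[:2]-c;print(q.round(1),np.round(h,1),P@ex,P@ey)
# hub_down face: ellipse fit vs. predicted level circle (r=27..29 at z=40)
t=np.linspace(0,2*np.pi,60)
m=((im.min(2)>150)&(im.max(2)-im.min(2)<30)).astype(np.uint8)
n,l,s,ce=cv2.connectedComponentsWithStats(m)
for i in range(1,n):
    if s[i,4]>400: print("blob",s[i],ce[i].round(1))
for r in (27,29):
    for y in (0.5,):
        C=np.c_[c+y*ey+0*t[:,None],0*t+40];C[:,:2]+=r*np.c_[np.cos(t),np.sin(t)];q=proj(d,C);print(r,q.min(0),q.max(0))
E
```

```text
29.0667 [485.28154488 -53.58268647 149.54090805] 87.99552450832252
[251.9 158.1] [252.7 158.2] -0.6937455199715694 49.769553313228364
[251.6  93.9] [251.6  93.1] -0.044286459801393924 -0.1104972576693839
[251.2  21.5] [251.5  21.5] -0.1945455010298694 -49.49185367877765
blob [ 215    0   74  184 9755] [251.9  88.6]
27 [216.11815229  55.84929065] [287.02645829 129.95825113]
29 [213.49018867  52.93824211] [289.65526517 132.54655034]
```

```bash
python3 -c "
from workcell import ctrl
print(ctrl.close_job())"
```

```text
the job is handed in; nothing more can be done
None
```

The job is handed in at about 29 s: the last camera check put hub_up at y ≈ +50 mm, hub_down at ≈ 0 and the packed hub at ≈ -49.5, all within 1 mm of the tray's centre line; hub_down's tilt and the loose tools weren't checked after release, and no verdict came back.

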